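# Draw the filter cassette of the sanding-dust extractor with its release pin

## Task

Get the sanding-dust extractor ready for a filter change: turn its fan dial back until the pointer stands at the zero mark, then take the release pin from the wooden tool block, hold the recessed catch down with it, square to the sloping face, and push the filter cassette sideways, fully out to its stop, where the catch springs up again. Put the pin back upright in its hole in the block, and leave the foam offcut, white paint pot and pliers where they lie.

Things in the scene. Friction and masses are not known exactly. Their poses are not given: they have to be found in the camera images.
- extractor: Grey case, 250 wide, 150 deep, 98 high, fixed. Origin: centre of its underside; x to its back, y to its left (seen from its front), z up. Front face slopes up and back at 26 deg from level: normal (-0.438, 0, 0.899), up-slope (0.899, 0, 0.438) in this frame. Fan dial at the left of the face, filter cassette at the right between aluminium rails that stand 14 out of the face.
- fan_dial (a joint): Black dial with a bar grip, turning about the face normal. Value in rad: 0 = pointer at the zero mark (straight up the slope), positive = clockwise seen from in front of the face (fan speed), negative = past zero (reverse); range -0.6 to 2.0. Starts at 0.6 to 1.3. Stays where it is left; friction about 0.05 N m.
- dial_grip (a point): Centre of the dial's bar grip, on the dial's axis, 16.5 out from the face. The bar is 42 long, 12 thick, and stands 6.5 to 26.5 above the face on a round skirt of 42 diameter. Axes: x along the bar toward the pointer end (white nose and line), z = face normal; y across the bar.
- cassette (a joint): Filter cassette, a flat frame 146 wide x 90 high x 8 thick in the rails. Value in m: 0 = home and locked by the catch, grows as it slides along the extractor's -y (to the right), hard stop at 0.060. Sliding friction about 1.5 N. From about 0.057 on the catch springs up and locks it out.
- catch (a joint): Spring catch in a bore of the cassette, travelling with it. Value in m: 0 = up, 0.006 = fully pressed; spring 2.5 N at 0, 5 N fully down. The cassette can leave home only while the catch is pressed more than about 0.0045; keep it down all the way to the stop. It springs up when let go there.
- catch_top (a point): Centre of the catch's top, a steel disc of 10 diameter lying 13 below the mouth of its bore. Axes: z = face normal (out of the bore), x up the slope, y to the extractor's left. Moves with cassette and catch.
- bore_mouth (a point): Centre of the bore's mouth, on a square boss 32 x 32 near the cassette's left end, 22 out from the face. Straight round bore of 11 diameter, square to the face: only the pin fits, and it must stand along the bore (within 10 deg). Axes as catch_top; moves with the cassette. The pin pushing on the bore's wall carries the cassette along.
- pin_grip (a point): Centre of the release pin's square wooden handle (14 x 14, 52 long along the pin; faces look along x and y, z from tip to handle). Pin 104 long, about 60 g: below the handle a brass collar of 21 diameter (26 to 30 below this point), then a steel shank of 7 diameter, tapering to 4 over the last 6 at the tip. It starts upright in the tool block.
- pin_tip (a point): Tip of the release pin, on its axis, 78 below pin_grip; z points from tip to handle.
- tool_block: Wooden block 50 x 85 x 56 high with upright holes, fixed to the bench; origin: centre of its underside. Two thin drill bits stand in it at the +y end, 6 above its top.
- block_hole (a point): Mouth of the block's largest hole (13 diameter, 52 deep, upright), the pin's home, level with the block's top, 56 above the bench, 18 from the block's centre toward its -y end. The pin stands in it with its collar on the block's top, its tip 48 below this point.
- foam_block: Bystander: white foam offcut, 53 x 72 x 50; origin at centre of its underside.
- white_pot: Bystander: white paint pot, 39 diameter x 40; origin at centre of its underside.
- flat_pliers: Bystander: pliers lying flat, 168 x 55 x 14.
Not all that is in view belongs to the job. Leave any black look-alike of the tool_block alone.

How it is judged:
By the outcome, as a careful person would: the job done as asked, in the order asked, and still so for the second after the job is handed in, with the robot touching nothing.
It also fails if it takes over 67 s, if anything falls off the work surface, if the arm or the gripper's body presses on something with over 40 N, if the wrist force passes 120 N, or if a joint passes its speed limit or range.

## Robot

A 6-joint arm with a two-finger parallel gripper is mounted at the origin on a cart in front of the work surface, level with it; the furniture and walls round the work are solid. World frame = base frame: x ahead of the robot, y to its left, z up, the work surface at z = 0. Lengths are in mm, angles in rad, forces in N, time in s.
With the tool pointing down it reaches from about 375 to 925 mm from the base axis. Payload 5.7 kg.
Tool frame: the origin (TCP) lies at the very end of the fingers, on their centre line; the grasp point (between the pads) lies 19 mm behind it; z points along the fingers, y is the line along which they close (so a half turn about z gives the same grasp; the last joint's range is limited). The gripper opens to 85 mm and grips with 20 to 120 N. Pads are 22 mm wide; open, the fingers measure 114 mm over their backs; the gripper's body (76 mm by 85 mm) begins 54 mm behind the grasp point. The pads swing forward as they close: fully open they stand 13 mm farther back than shut.
Start: joints at [1.044, 0.359, 1.51, -0, 1.272, -0.115], TCP at [240.145, 549.812, 231.267] pointing down, gripper open.
Joint ranges: [-2.97, 2.97], [-1.01, 2.36], [0.21, 2.38], [-0.96, 4.11], [0.2, 2.71], [-2.98, 2.98]. Speed limits (rad/s): [2.39, 2.39, 3.14, 3.14, 3.14, 3.14].

## Interface

Orientations are given as a unit quaternion [x, y, z, w].
In Python, from plant import bot, viewer gives the robot as it stands. The module is installed in compiled form; this text tells all that it offers.
- The arm moves only by the shell command python3 -m jog 'ROWS' [OPENING] [FORCE]. ROWS is a JSON object of lists of equal length, an entry for each row: "slide": the shift along the world's x, y, z as a fraction of full scale, a list of three; "dr": the turn, a rotation vector about the world's x, y, z as a fraction of full scale, a list of three. In form: {"slide": [[x, y, z], ...], "dr": [[rx, ry, rz], ...]}. A call has exactly 10 rows; each row is the pose to reach, as a shift and turn from the pose commanded when the call began; what a row does not reach only later rows make up. Full scale, the value 1, is 0.2 m for a shift and pi/2 rad for a turn. A row lasts 1/12 s, in which the tool goes at most 41.7 mm and 7.16 degrees, less where a joint would pass 70% of its speed; a pose out of reach is approached as far as the arm can. A call with a number of a shift or a turn outside -1 to 1 is refused whole. A call with a gripper value outside its range is refused whole. OPENING is the opening, from -1 (shut) to 1 (fully open), so that 0 is half open, set as the call begins (- or left out, the last holds). The fingers move at their own pace and stop on an object; FORCE is the grip in N (left out, the last holds). Time passes only in rows, so rows that repeat a pose let the fingers close, or fill a call up. It gives the time, the measured TCP pose, the force, the opening and the grip force at its end, in the units of the state.
- bot.read_state(): the state, without advancing time (a new reading comes with each control period).
- viewer.grab_frame(name): name is "side" or "top"; returns a dict with "frame" (420x560x3 uint8, red, green, blue), "range_z" (420x560 float32, mm along the optical axis (not along the pixel's ray), 0 where there is no reading), "fovy" (degrees; the focal length in pixels is half the picture's height over the tangent of half this angle, whatever the lens; pixels are square), "cx", "cy" (the principal point, pixels), "rvec" (rotation vector, rad) and "tvec" (3), from world to camera coordinates, as OpenCV has them. Camera axes: x right, y down, z forward; pixel columns grow to the right and rows downward; lengths in mm; the calibration is good to about 2 mm. A picture is of the moment at which its call begins.
- bot.close_job(): hands the job in; it is judged then, once.
The state is a dict: "time_s": time; "joint_pos": joint angles; "qvel": joint speeds; "effort": joint torques, N m; "position": TCP position; "orientation": TCP orientation; "ft_force": force on the tool from outside, world axes, zero at the start; "ft_torque": the same for the moment, N m; "width": finger opening in mm; "gripper_force": force on a finger pad.
Only numpy, scipy, OpenCV 4.12 (cv2) and the standard library are available. Lean on these libraries where they do the work, as an engineer would, in place of code of your own. Each camera call takes 0.05 s, during which the arm holds its last target. There are 200 camera calls.

## Working session

There is one attempt and no reset: what is moved stays moved. The work goes in short steps, Python scripts to look and compute and a shell command to move; the robot and the scene stay as the last step left them, time stands still between calls to the robot, and variables do not carry over. Pictures are saved under pics/ and viewed, at most 10 in all, crops included, and the job is handed in when it is done.

```bash
mkdir -p pics; cat > h.py <<'E'
import numpy as np, cv2, json
from scipy.spatial.transform import Rotation as R
from plant import bot, viewer
def grab(n):
    d=viewer.grab_frame(n); f=210/np.tan(np.radians(d["fovy"])/2)
    d["K"]=np.array([[f,0,d["cx"]],[0,f,d["cy"]],[0,0,1.]]); d["R"]=cv2.Rodrigues(np.array(d["rvec"],float))[0]; d["t"]=np.array(d["tvec"],float).ravel(); return d
def cloud(d):
    v,u=np.mgrid[:420,:560]; z=d["range_z"]; K=d["K"]
    p=np.stack([(u-K[0,2])/K[0,0]*z,(v-K[1,2])/K[1,1]*z,z],-1)
    return (p-d["t"])@d["R"]
def proj(d,P):
    c=np.atleast_2d(P)@d["R"].T+d["t"]; q=c@d["K"].T; return q[:,:2]/q[:,2:]
def save(d,name,crop=None,s=1):
    im=d["frame"][:,:,::-1]
    if crop: x0,y0,x1,y1=crop; im=im[y0:y1,x0:x1]
    cv2.imwrite("pics/"+name,cv2.resize(im,None,fx=s,fy=s,interpolation=cv2.INTER_CUBIC))
E
python3 - <<'E'
from h import *
import pickle
for n in("side","top"):
    d=grab(n); save(d,n+"0.png",None,1.42); pickle.dump(d,open(n+"0.pkl","wb")); print(n,d["fovy"],-d["R"].T@d["t"])
s=bot.read_state(); print(s["position"],s["orientation"],s["width"])
E
```

```text
side 43.621218920872025 [  548.2397114  -1038.49251409   484.064705  ]
top 42.13470073827511 [ 332.94094741 -128.18113839 1112.04933687]
[239.82387618 549.29931131 230.52300137] [ 2.04429268e-01  9.78880964e-01 -8.10820826e-04 -2.73334183e-04] 84.99548172578008
```

View pics/side0.png

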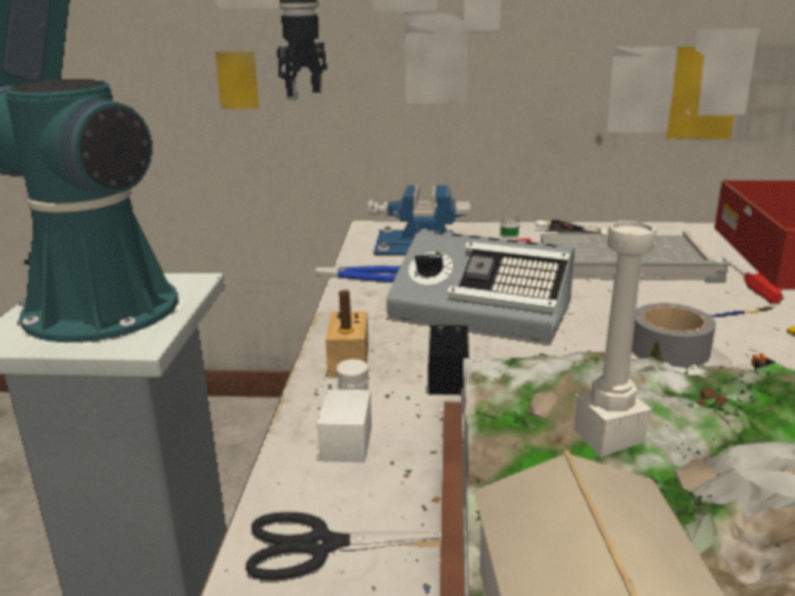

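View pics/top0.png

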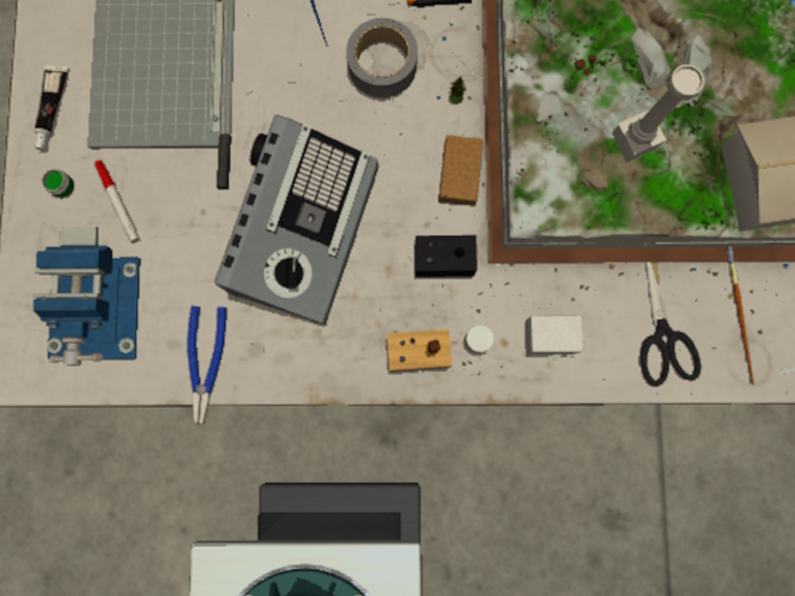

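The side view shows the extractor at (480,285), the wooden block with its pin at (346,330), the pot at (352,375) and the foam at (345,425). In the top view the dial is at (290,270), the boss at (310,218), the pin at (433,347), and the black look-alike block at (445,256). Next I'll take enlarged crops and fit the face plane from depth.

```bash
python3 - <<'E'
from h import *
import pickle
t=pickle.load(open("top0.pkl","rb")); s=pickle.load(open("side0.pkl","rb"))
a=cv2.resize(t["frame"][75:235,145:325,::-1],None,fx=3.7,fy=3.7,interpolation=cv2.INTER_CUBIC)
cv2.imwrite("pics/c1.png",a)
b=cv2.resize(s["frame"][155:275,220:420,::-1],None,fx=4,fy=4,interpolation=cv2.INTER_CUBIC)
cv2.imwrite("pics/c2.png",b)
for n,d in(("top",t),("side",s)):
    P=cloud(d).reshape(-1,3); 
    # region around extractor
    c=cloud(t)[180,215]
    m=(np.abs(P[:,0]-c[0])<170)&(np.abs(P[:,1]-c[1])<150)&(P[:,2]>25)&(P[:,2]<130); Q=P[m]
    best=None; rng=np.random.default_rng(0)
    for i in range(1500):
        q=Q[rng.choice(len(Q),3,False)]; nn=np.cross(q[1]-q[0],q[2]-q[0]); l=np.linalg.norm(nn)
        if l<1000: continue
        nn/=l; nn*=np.sign(nn[2])
        if abs(nn[2]-.899)>.04: continue
        k=np.abs((Q-q[0])@nn)<2
        if best is None or k.sum()>best.sum(): best=k
    for tol in(2,1.5,1.5):
        I=Q[best]; c0=I.mean(0); nn=np.linalg.svd(I-c0,full_matrices=False)[2][2]; nn*=np.sign(nn[2]); best=np.abs((Q-c0)@nn)<tol
    print(n,c,len(Q),best.sum(),c0,nn,"xdir yaw",np.degrees(np.arctan2(-nn[1],-nn[0])),"n.c0",nn@c0, Q[:,2].max())
    # block region
    P=cloud(d)
    uv=proj(d,[[cloud(t)[246,295]]]) if 0 else None
T=cloud(t)
for nm,(u,v) in dict(pin=(305,244),blk=(290,250),pot=(338,239),foam=(392,234),bb=(305,185)).items(): print(nm,T[v,u])
E
```

```text
top [542.13655274  -3.10893899  59.76171971] 11013 2723 [555.1449853   18.66027315  69.9780209 ] [-0.13583775 -0.40154087  0.90571134] xdir yaw 71.30977282550157 n.c0 -19.522623626636374 106.32522571866433
side [542.13655274  -3.10893899  59.76171971] 6765 1874 [556.90344786  -4.64095918  60.36198277] [-0.13096292 -0.40798423  0.90354722] xdir yaw 72.2033723064871 n.c0 -16.500360543488007 101.81466901707714
pin [ 411.3837882  -176.21013012  108.37833207]
blk [ 403.97074789 -149.58486448   56.58928945]
pot [ 426.22387277 -244.34618005   40.3429483 ]
foam [ 434.80711555 -348.73058458   48.03022494]
bb [ 531.68170581 -180.29523806   55.58332287]
```

View pics/c1.png

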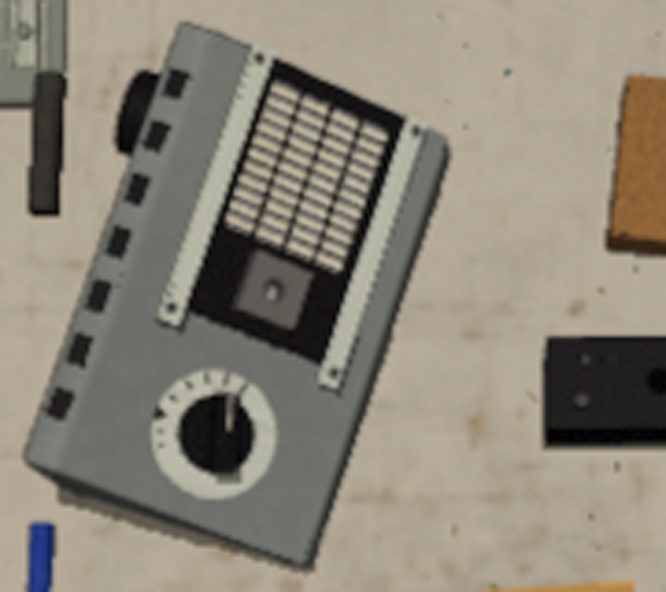

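View pics/c2.png

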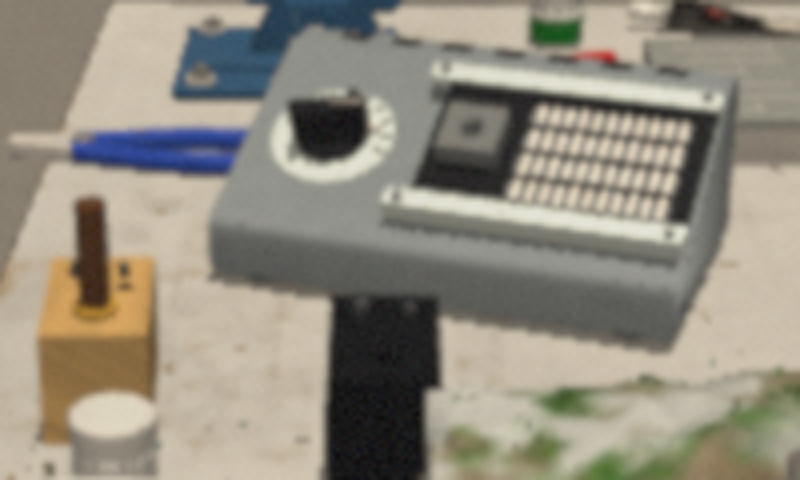

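The crops show:
- **c1:** bore at (273,290), zero triangle at (160,412), dial centre near (215,433), with the pointer roughly +x.
- **c2:** bore at (472,127).

I'll triangulate from these and work out the poses.

```bash
cat >> h.py <<'E'
def ray(d,u,v):
    r=d["R"].T@np.linalg.solve(d["K"],[u,v,1.]); return -d["R"].T@d["t"], r/np.linalg.norm(r)
def tri(*rs):
    A=sum(np.eye(3)-np.outer(r,r) for o,r in rs); b=sum((np.eye(3)-np.outer(r,r))@o for o,r in rs)
    X=np.linalg.solve(A,b); return X,[np.linalg.norm((np.eye(3)-np.outer(r,r))@(X-o)) for o,r in rs]
def hit(o_r,n,k):
    o,r=o_r; return o+r*(k-n@o)/(n@r)
E
python3 - <<'E'
from h import *
import pickle
t=pickle.load(open("top0.pkl","rb")); s=pickle.load(open("side0.pkl","rb"))
c1=lambda x,y: ray(t,(x+.5)/3.7-.5+145,(y+.5)/3.7-.5+75)
c2=lambda x,y: ray(s,(x+.5)/4-.5+220,(y+.5)/4-.5+155)
print("bore",tri(c1(273,290),c2(472,127)))
sc=[((260,58),(710,97)),((170,308),(445,66)),((417,130),(668,233)),((332,374),(396,195))]
S=[]
for a,b in sc:
    X,e=tri(c1(*a),c2(*b)); S.append(X); print("screw",X.round(1),np.round(e,1))
for i,j in((0,1),(2,3)):
    v=S[i]-S[j]; print("yaw",np.degrees(np.arctan2(v[0],-v[1])),v)
print("across",np.array(S[1])-S[3],S[0]-S[2])
yaw=np.radians(71.2); X=np.array([np.cos(yaw),np.sin(yaw),0]); n=-.438*X+[0,0,.899]; up=.899*X+[0,0,.438]; yv=np.cross(n,up)
print("n.screw",[round(n@p,1) for p in S],"n.bore",n@tri(c1(273,290),c2(472,127))[0])
# pin
for nm,d in(("top",t),("side",s)):
    P=cloud(d).reshape(-1,3); m=(np.abs(P[:,0]-411)<40)&(np.abs(P[:,1]+176)<45)
    q=P[m&(P[:,2]>75)]; print(nm,"pin",len(q),q.mean(0),q[:,2].max(), q.min(0),q.max(0))
    b=P[m&(np.abs(P[:,2]-56)<3)|((np.abs(P[:,0]-400)<60)&(np.abs(P[:,1]+158)<65)&(np.abs(P[:,2]-56)<3))]; print(" blk",len(b),cv2.minAreaRect(b[:,:2].astype(np.float32)))
a=cv2.resize(t["frame"][215:275,260:350,::-1],None,fx=8,fy=8,interpolation=cv2.INTER_CUBIC)[:,:720]
b=cv2.resize(t["frame"][160:220,175:265,::-1],None,fx=8,fy=8,interpolation=cv2.INTER_CUBIC)[:,:720]
c=np.vstack([a,b]); cv2.imwrite("pics/c3.png",cv2.resize(c,None,fx=.62,fy=.62,interpolation=cv2.INTER_AREA))
E
```

```text
bore (array([590.76231725, -12.06649091,  84.77951501]), [np.float64(0.35896907635290076), np.float64(0.35896907635300557)])
screw [712.8  -5.6  99.9] [0.8 0.8]
screw [577.6  39.3 100.1] [0.2 0.2]
screw [685.4 -86.6  58.9] [0. 0.]
screw [551.4 -41.1  58.1] [0.6 0.6]
yaw 71.617643133226 [135.13744601 -44.90803186  -0.25199655]
yaw 71.24509582880668 [133.9729533  -45.49047858   0.84710755]
across [26.23452281 80.39697781 42.01861246] [27.39901553 80.97942453 40.91950835]
n.screw [np.float64(-8.5), np.float64(-7.8), np.float64(-7.9), np.float64(-8.6)] n.bore -2.1675620606982733
top pin 68 [ 411.55671535 -175.64849219  106.30658684] 114.97831993036652 [ 405.13135383 -183.49950334   76.04776551] [ 418.93142062 -168.85119986  114.97831993]
 blk 879 ((411.4991455078125, -158.35838317871094), (50.01128005981445, 84.99557495117188), 3.6116819381713867)
side pin 165 [ 415.23817043 -183.42014563   95.0037807 ] 113.53326405203757 [ 406.74885321 -188.95748642   75.37663739] [ 422.29867123 -171.92719329  113.53326405]
 blk 430 ((413.3261413574219, -161.926513671875), (50.048736572265625, 89.0345230102539), 3.9866280555725098)
```

View pics/c3.png

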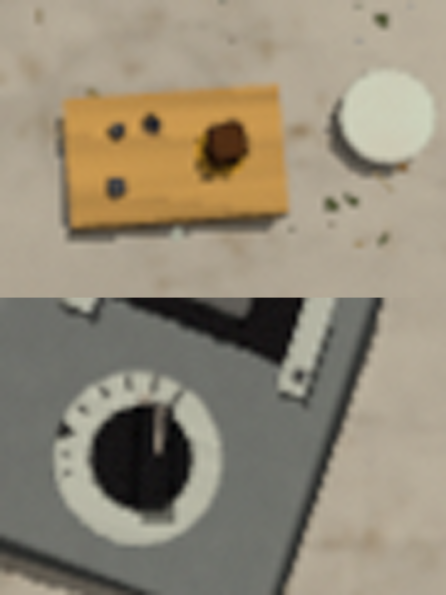

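Image c3 shows the pin handle at (226,142), with its edges turned about 16°. The ring centre is at (138,457) and the pointer line runs from (158,455) to (162,405). Next I'll work out the dial pose and the move targets.

```bash
cat >> h.py <<'E'
yaw=np.radians(71.4); X=np.array([np.cos(yaw),np.sin(yaw),0]); n=-.4384*X+[0,0,.8988]; up=.8988*X+[0,0,.4384]; yv=np.cross(n,up); K0=-22.8
def toolR(z,y):  # tool z, approx y
    z=z/np.linalg.norm(z); y=y-z*(y@z); y/=np.linalg.norm(y); return np.stack([np.cross(y,z),y,z],1)
def go(p,Rt):
    s=bot.read_state(); R0=R.from_quat(s["orientation"]); d=(np.array(p)-s["position"])/200
    dr=(R.from_matrix(Rt)*R0.inv()).as_rotvec()/(np.pi/2)
    print("slide",d.round(4),"dr",dr.round(4),"| t",round(s["time_s"],2),"pos",np.round(s["position"],1),"F",np.round(s["ft_force"],1),"w",round(s["width"],1),"q",np.round(s["joint_pos"],2))
def dialdir(phi): return up*np.cos(phi)-yv*np.sin(phi)
E
python3 - <<'E'
from h import *
import pickle
t=pickle.load(open("top0.pkl","rb")); s=pickle.load(open("side0.pkl","rb"))
c3=lambda x,y: ray(t,(x/4.96+.0)+175-.4,(y-297.6)/4.96+160-.4)
c1=lambda x,y: ray(t,(x+.5)/3.7-.5+145,(y+.5)/3.7-.5+75)
c2=lambda x,y: ray(s,(x+.5)/4-.5+220,(y+.5)/4-.5+155)
C=hit(c3(138,457),n,K0+1); C2=hit(c2(334,137),n,K0+1); print("ring c",C,"side",C2)
tr=hit(c3(63,431),n,K0+1)-C; print("zero tri angle",np.degrees(np.arctan2(-(tr@yv),tr@up)),np.linalg.norm(tr))
def f(P): v=P-C; return (v@up).round(1),(-(v@yv)).round(1)
for h in(26.5,):
    print("line top",f(hit(c3(158,455),n,K0+h)),f(hit(c3(162,403),n,K0+h)))
    print("line c1",f(hit(c1(230,430),n,K0+h)),f(hit(c1(235,383),n,K0+h)))
    print("bar side",f(hit(c2(292,102),n,K0+h)),f(hit(c2(362,97),n,K0+h)))
E
```

```text
ring c [517.75958111  20.52423858  65.78447878] side [518.23284852  20.34040797  65.77312574]
zero tri angle -2.1006964740167495 31.819963782105013
line top (np.float64(-0.3), np.float64(0.4)) (np.float64(5.1), np.float64(19.8))
line c1 (np.float64(-0.6), np.float64(1.5)) (np.float64(5.3), np.float64(25.2))
bar side (np.float64(-1.6), np.float64(-18.8)) (np.float64(8.3), np.float64(17.7))
```

```bash
python3 - <<'E'
from h import *
C=np.array([518,20.4,65.8])-n*1
ph=1.30; y=R.from_rotvec(-n*ph).apply(-yv)
go(C+n*90,toolR(-n,y))
# half-way: tool down, y at -20deg
go([430,200,231],toolR(np.array([0,0,-1.]),np.array([np.cos(-.35),np.sin(-.35),0])))
E
```

```text
slide [ 1.3287 -2.8294 -0.4236] dr [ 0.1955  0.3543 -1.7314] | t 0.1 pos [239.8 549.3 230.5] F [-0.9 -0.5  0.2] w 85.0 q [ 1.04  0.36  1.51  0.    1.27 -0.12]
slide [ 0.9509 -1.7465  0.0024] dr [ 3.000e-04 -1.200e-03 -9.607e-01] | t 0.1 pos [239.8 549.3 230.5] F [-0.9 -0.5  0.2] w 85.0 q [ 1.04  0.36  1.51  0.    1.27 -0.12]
```

```bash
python3 -m jog '{"slide":[[0.5,-1,0],[0.5,-1,0],[0.5,-1,0],[0.5,-1,0],[0.5,-1,0],[0.5,-1,0],[0.5,-1,0],[0.5,-1,0],[0.5,-1,0],[0.5,-1,0]],"dr":[[0,0,-0.6],[0,0,-0.6],[0,0,-0.6],[0,0,-0.6],[0,0,-0.6],[0,0,-0.6],[0,0,-0.6],[0,0,-0.6],[0,0,-0.6],[0,0,-0.6]]}' 0 40
python3 -m jog '{"slide":[[0.45,-1,0],[0.45,-1,0],[0.45,-1,0],[0.45,-1,0],[0.45,-1,0],[0.45,-1,0],[0.45,-1,0],[0.45,-1,0],[0.45,-1,0],[0.45,-1,0]],"dr":[[0,0,-0.6],[0,0,-0.6],[0,0,-0.6],[0,0,-0.6],[0,0,-0.6],[0,0,-0.6],[0,0,-0.6],[0,0,-0.6],[0,0,-0.6],[0,0,-0.6]]}'
python3 - <<'E'
from h import *
C=np.array([518,20.4,65.8])-n*1
y=R.from_rotvec(-n*1.3).apply(-yv); go(C+n*60,toolR(-n,y))
E
```

```text
time_s: 0.93
position: [340.0, 349.6, 231.1]
orientation: [0.626, 0.78, -0.0, -0.0]
ft_force: [-0.3, -0.9, 0.0]
width: 42.8
gripper_force: 0.0
time_s: 1.77
position: [430.0, 150.0, 231.1]
orientation: [0.911, 0.412, -0.0, -0.0]
ft_force: [-0.2, -0.6, 0.2]
width: 42.8
gripper_force: 0.0
slide [ 0.3986 -0.7706 -0.5615] dr [ 0.2963  0.0376 -0.5648] | t 1.77 pos [430.  150.  231.1] F [-0.2 -0.6  0.2] w 42.8 q [0.18 0.15 1.81 0.   1.19 0.91]
```

```bash
python3 -m jog '{"slide":[[0.399,-0.77,-0.2],[0.399,-0.77,-0.2],[0.399,-0.77,-0.2],[0.399,-0.77,-0.3],[0.399,-0.77,-0.4],[0.399,-0.77,-0.562],[0.399,-0.77,-0.562],[0.399,-0.77,-0.562],[0.399,-0.77,-0.562],[0.399,-0.77,-0.562]],"dr":[[0.296,0.038,-0.565],[0.296,0.038,-0.565],[0.296,0.038,-0.565],[0.296,0.038,-0.565],[0.296,0.038,-0.565],[0.296,0.038,-0.565],[0.296,0.038,-0.565],[0.296,0.038,-0.565],[0.296,0.038,-0.565],[0.296,0.038,-0.565]]}'
python3 - <<'E'
from h import *
C=np.array([518,20.4,65.8])-n*1
y=R.from_rotvec(-n*1.3).apply(-yv); go(C+n*9.5,toolR(-n,y)); save(grab("top"),"c4.png",(165,120,285,230),5)
E
```

```text
time_s: 2.6
position: [509.5, -4.4, 118.4]
orientation: [0.974, -0.027, 0.065, -0.215]
ft_force: [-0.3, -0.7, 0.8]
width: 42.4
gripper_force: 0.0
slide [ 0.0367  0.1063 -0.225 ] dr [ 0.0004 -0.0015  0.0004] | t 2.6 pos [509.5  -4.4 118.4] F [-0.3 -0.7  0.8] w 42.4 q [-0.48  0.4   1.92  0.55  0.98  0.8 ]
```

View pics/c4.png

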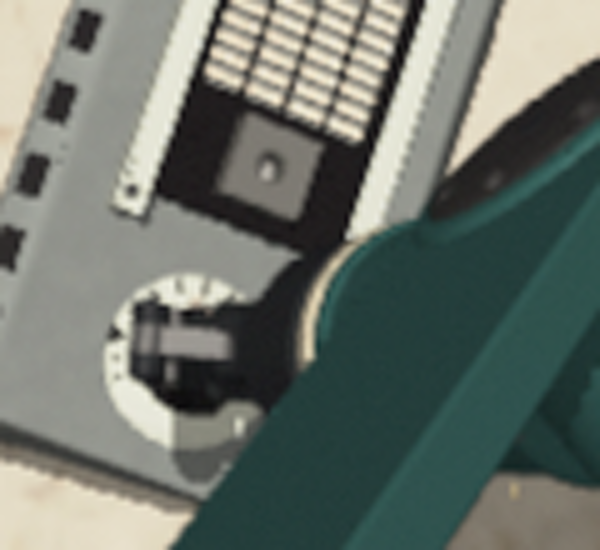

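The fingers straddle the dial as planned (fingers at about (180,350), bore at (268,168)). I'll descend and close.

```bash
python3 -m jog '{"slide":[[0.005,0.014,-0.03],[0.01,0.027,-0.058],[0.014,0.04,-0.085],[0.018,0.053,-0.112],[0.022,0.065,-0.14],[0.027,0.08,-0.168],[0.032,0.093,-0.196],[0.037,0.106,-0.225],[0.037,0.106,-0.225],[0.037,0.106,-0.225]],"dr":[[0,0,0],[0,0,0],[0,0,0],[0,0,0],[0,0,0],[0,0,0],[0,0,0],[0,0,0],[0,0,0],[0,0,0]]}'
python3 -m jog '{"slide":[[0,0,0],[0,0,0],[0,0,0],[0,0,0],[0,0,0],[0,0,0],[0,0,0],[0,0,0],[0,0,0],[0,0,0]],"dr":[[0,0,0],[0,0,0],[0,0,0],[0,0,0],[0,0,0],[0,0,0],[0,0,0],[0,0,0],[0,0,0],[0,0,0]]}' -1 40
python3 - <<'E'
from h import *
C=np.array([518,20.4,65.8])-n*1
go(C+n*9.5,toolR(-n,-yv)); print(n)
E
```

```text
time_s: 3.48
position: [517.1, 17.3, 73.4]
orientation: [0.974, -0.029, 0.065, -0.215]
ft_force: [1.0, -0.6, -0.6]
width: 42.7
gripper_force: 0.0
time_s: 4.32
position: [517.5, 16.4, 74.1]
orientation: [0.974, -0.028, 0.066, -0.215]
ft_force: [-2.0, -5.3, 4.6]
width: 11.6
gripper_force: 41.4
slide [-0.0036  0.0023 -0.0033] dr [-0.1155 -0.3445  0.7468] | t 4.32 pos [517.5  16.4  74.1] F [-2.  -5.3  4.6] w 11.6 q [-0.43  0.48  1.95  0.61  0.87  0.76]
[-0.13983176 -0.41550167  0.8988    ]
```

```bash
python3 -m jog '{"slide":[[0,0,0],[0,0,0],[0,0,0],[0,0,0],[0,0,0],[0,0,0],[0,0,0],[0,0,0],[0,0,0],[0,0,0]],"dr":[[-0.007,-0.021,0.045],[-0.014,-0.041,0.09],[-0.021,-0.062,0.135],[-0.028,-0.083,0.18],[-0.035,-0.103,0.224],[-0.042,-0.124,0.269],[-0.049,-0.145,0.314],[-0.056,-0.165,0.359],[-0.063,-0.186,0.404],[-0.069,-0.207,0.448]]}'
python3 - <<'E'
from h import *
C=np.array([518,20.4,65.8])-n*1
go(C+n*9.5,toolR(-n,-yv))
E
```

```text
time_s: 5.15
position: [517.6, 16.2, 74.0]
orientation: [0.911, 0.347, 0.143, -0.173]
ft_force: [-2.8, -5.9, 2.9]
width: 10.9
gripper_force: 41.4
slide [-0.0039  0.0032 -0.003 ] dr [-0.0456 -0.1367  0.2965] | t 5.15 pos [517.6  16.2  74. ] F [-2.8 -5.9  2.9] w 10.9 q [-0.43  0.48  1.95  0.61  0.87 -0.02]
```

```bash
python3 -m jog '{"slide":[[0,0,0],[0,0,0],[0,0,0],[0,0,0],[0,0,0],[0,0,0],[0,0,0],[0,0,0],[0,0,0],[0,0,0]],"dr":[[-0.007,-0.021,0.045],[-0.014,-0.041,0.09],[-0.021,-0.062,0.135],[-0.028,-0.083,0.18],[-0.035,-0.103,0.224],[-0.041,-0.124,0.269],[-0.046,-0.137,0.297],[-0.046,-0.137,0.297],[-0.046,-0.137,0.297],[-0.046,-0.137,0.297]]}'
python3 - <<'E'
from h import *
C=np.array([518,20.4,65.8])-n*1
go(C+n*9.5,toolR(-n,-yv))
E
python3 -m jog '{"slide":[[0,0,0],[0,0,0],[0,0,0],[0,0,0],[0,0,0],[-0.006,-0.018,0.04],[-0.017,-0.05,0.107],[-0.028,-0.083,0.18],[-0.042,-0.125,0.27],[-0.056,-0.166,0.36]],"dr":[[0,0,0],[0,0,0],[0,0,0],[0,0,0],[0,0,0],[0,0,0],[0,0,0],[0,0,0],[0,0,0],[0,0,0]]}' 0
python3 - <<'E'
from h import *
go([413,-177.2,160],toolR(np.array([0,0,-1.]),np.array([np.cos(.28),np.sin(.28),0])))
E
```

```text
time_s: 5.98
position: [517.7, 16.2, 74.0]
orientation: [0.792, 0.568, 0.182, -0.131]
ft_force: [-2.1, -6.5, 2.4]
width: 11.2
gripper_force: 41.3
slide [-0.0046  0.0035 -0.0028] dr [ 0.0005 -0.0009  0.0016] | t 5.98 pos [517.7  16.2  74. ] F [-2.1 -6.5  2.4] w 11.2 q [-0.43  0.48  1.95  0.61  0.87 -0.54]
time_s: 6.82
position: [505.6, -16.5, 146.9]
orientation: [0.792, 0.567, 0.182, -0.132]
ft_force: [0.3, 0.8, -0.4]
width: 42.5
gripper_force: 0.0
slide [-0.4629 -0.8035  0.0654] dr [-0.2931  0.0049  0.3801] | t 6.82 pos [505.6 -16.5 146.9] F [ 0.3  0.8 -0.4] w 42.5 q [-0.5   0.35  1.89  0.52  1.05 -0.47]
```

```bash
python3 -m jog '{"slide":[[-0.463,-0.804,0.065],[-0.463,-0.804,0.065],[-0.463,-0.804,0.065],[-0.463,-0.804,0.065],[-0.463,-0.804,0.065],[-0.463,-0.804,0.065],[-0.463,-0.804,0.065],[-0.463,-0.804,0.065],[-0.463,-0.804,0.065],[-0.463,-0.804,0.065]],"dr":[[-0.293,0.005,0.38],[-0.293,0.005,0.38],[-0.293,0.005,0.38],[-0.293,0.005,0.38],[-0.293,0.005,0.38],[-0.293,0.005,0.38],[-0.293,0.005,0.38],[-0.293,0.005,0.38],[-0.293,0.005,0.38],[-0.293,0.005,0.38]]}'
python3 - <<'E'
from h import *
go([413,-177.2,69],toolR(np.array([0,0,-1.]),np.array([np.cos(.28),np.sin(.28),0])))
a=grab("top");b=grab("side")
A=cv2.resize(a["frame"][155:225,165:250,::-1],(510,420),interpolation=cv2.INTER_CUBIC)
B=cv2.resize(b["frame"][150:290,190:290,::-1],(300,420),interpolation=cv2.INTER_CUBIC)
cv2.imwrite("pics/c5.png",np.hstack([A,B])[:,:800])
E
```

```text
time_s: 7.65
position: [413.8, -177.0, 158.9]
orientation: [0.602, 0.798, 0.001, -0.0]
ft_force: [-0.4, -0.0, -0.3]
width: 42.3
gripper_force: 0.0
slide [-0.0039 -0.0009 -0.4493] dr [-0.0012  0.0003  0.0013] | t 7.65 pos [ 413.8 -177.   158.9] F [-0.4 -0.  -0.3] w 42.3 q [-0.56  0.23  1.91  0.    1.   -0.84]
```

View pics/c5.png

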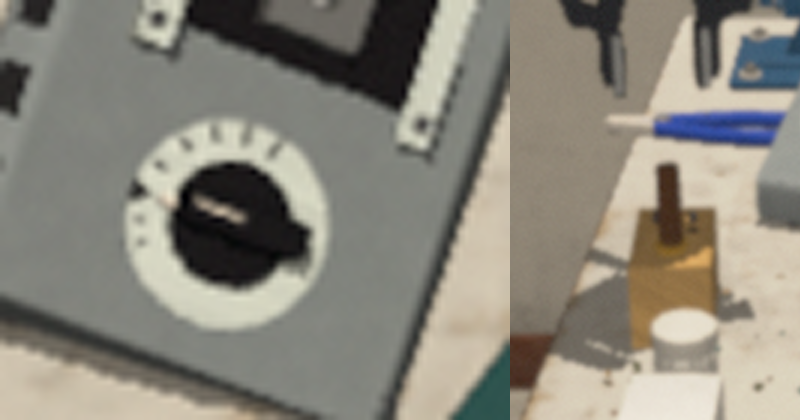

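The top crop shows the pointer line from (190,203) to (243,218), by the zero triangle at (140,190). The side crop shows the pin at (668,165) between the fingers. I'll check the angle numerically and go down on the pin meanwhile.

```bash
python3 - <<'E'
from h import *
import pickle
t=pickle.load(open("top0.pkl","rb"))
c=lambda x,y: ray(t,(x+.5)/6-.5+165,(y+.5)/6-.5+155)
C=np.array([518,20.4,65.8])
a=hit(c(190,202),n,K0+26.5);b=hit(c(243,218),n,K0+26.5);v=a-b;print("line",np.degrees(np.arctan2(-v@yv,v@up)),[( (p-C)@up,-(p-C)@yv) for p in(a,b)])
v=hit(c(140,190),n,K0+1)-C; print("tri",np.degrees(np.arctan2(-v@yv,v@up)))
E
python3 -m jog '{"slide":[[-0.004,-0.001,-0.05],[-0.004,-0.001,-0.1],[-0.004,-0.001,-0.15],[-0.004,-0.001,-0.2],[-0.004,-0.001,-0.25],[-0.004,-0.001,-0.3],[-0.004,-0.001,-0.35],[-0.004,-0.001,-0.4],[-0.004,-0.001,-0.435],[-0.004,-0.001,-0.435]],"dr":[[0,0,0],[0,0,0],[0,0,0],[0,0,0],[0,0,0],[0,0,0],[0,0,0],[0,0,0],[0,0,0],[0,0,0]]}'
python3 -m jog '{"slide":[[0,0,0],[0,0,0],[0,0,0],[0,0,0],[0,0,0],[0,0,0],[0,0,0],[0,0,0],[0,0,0],[0,0,0]],"dr":[[0,0,0],[0,0,0],[0,0,0],[0,0,0],[0,0,0],[0,0,0],[0,0,0],[0,0,0],[0,0,0],[0,0,0]]}' -1 80
```

```text
line -4.4302016158195565 [(np.float64(20.57549300976003), np.float64(-1.5051293648593878)), (np.float64(2.567463200883582), np.float64(-0.10993804880700231))]
tri -1.0312709797229993
time_s: 8.58
position: [412.0, -176.9, 70.5]
orientation: [0.602, 0.799, 0.0, -0.001]
ft_force: [-0.3, -0.3, -0.1]
width: 43.3
gripper_force: 0.0
time_s: 9.42
position: [413.2, -177.4, 72.3]
orientation: [0.602, 0.799, 0.0, 0.001]
ft_force: [-0.8, 0.5, 5.3]
width: 13.1
gripper_force: 78.0
```

```bash
python3 - <<'E'
from h import *
import pickle
t=pickle.load(open("top0.pkl","rb"))
c=lambda x,y: ray(t,(x+.5)/5-.5+165,(y+.5)/5-.5+120)
P=[hit(c(*q),n,K0+22) for q in((243,110),(327,143),(300,222),(217,190))]
print("boss",np.mean(P,0),[np.linalg.norm(P[i]-P[i-1]).round(1) for i in range(4)],"spot",hit(c(268,168),n,K0+22))
fr=[grab("top") for _ in range(3)]; m=np.mean([f["frame"].astype(float) for f in fr],0); pickle.dump(m,open("m.pkl","wb"))
C=np.array([518,20.4,65.8])-n
u0,v0=proj(t,C+n*26.5)[0]
# sample brightness at h=26.5 over face coords
g=m.mean(2).astype(np.float32); aa=np.arange(4,20,1.); bb=np.arange(-8,8.1,.25)
for h in(26.5,):
    G=[]
    for a in aa:
        q=proj(t,[C+n*h+up*a-yv*b for b in bb]).astype(np.float32); G.append(cv2.remap(g,q[:,0].reshape(1,-1),q[:,1].reshape(1,-1),cv2.INTER_LINEAR)[0])
    G=np.array(G); G=G-np.median(G,1,keepdims=True); W=np.clip(G-25,0,None)*(np.abs(bb)<6); cen=(W*bb).sum(1)/W.sum(1); print(np.c_[aa,cen.round(2),W.sum(1).round()].T)
go([0,0,0],np.eye(3))
E
python3 -m jog '{"slide":[[0,0,0.02],[0,0,0.06],[0,0,0.12],[0,0,0.18],[0,0,0.24],[0,0,0.3],[0,0,0.36],[0,0,0.42],[0,0,0.48],[0,0,0.54]],"dr":[[0,0,0],[0,0,0],[0,0,0],[0,0,0],[0,0,0],[0,0,0],[0,0,0],[0,0,0],[0,0,0],[0,0,0]]}'
```

```text
boss [590.67487739 -13.25008186  84.87948069] [np.float64(32.9), np.float64(36.1), np.float64(33.1), np.float64(35.5)] spot [589.85865537 -11.75116433  85.44542303]
[[ 4.000e+00  5.000e+00  6.000e+00  7.000e+00  8.000e+00  9.000e+00
   1.000e+01  1.100e+01  1.200e+01  1.300e+01  1.400e+01  1.500e+01
   1.600e+01  1.700e+01  1.800e+01  1.900e+01]
 [-3.900e-01 -4.400e-01 -4.800e-01 -3.300e-01 -7.000e-02 -1.100e-01
  -3.000e-01 -5.500e-01 -7.100e-01 -6.500e-01 -3.900e-01 -3.500e-01
  -4.000e-01 -4.800e-01 -2.900e-01 -1.300e-01]
 [ 9.000e+02  1.011e+03  1.020e+03  9.860e+02  1.015e+03  1.200e+03
   1.309e+03  1.312e+03  1.160e+03  1.026e+03  9.560e+02  9.870e+02
   9.700e+02  8.690e+02  6.350e+02  3.480e+02]]
slide [-2.0658  0.8872 -0.3615] dr [-1.2026e+00 -1.5971e+00 -7.0000e-04] | t 9.57 pos [ 413.2 -177.4   72.3] F [0.  0.3 6.7] w 13.0 q [-0.56  0.38  2.    0.    0.77 -0.84]
time_s: 10.4
position: [412.3, -176.9, 180.9]
orientation: [0.602, 0.799, 0.0, -0.0]
ft_force: [0.6, 0.4, -0.9]
width: 12.7
gripper_force: 77.8
```

The dial stands within about 1° of zero. The pin is lifted, so I'll go to the pose above the bore.

```bash
python3 - <<'E'
from h import *
B=np.array([590.5,-12.4,85.1]); go(B+n*(64.3+20),toolR(-n,-yv))
E
```

```text
slide [ 0.8319  0.6474 -0.1   ] dr [ 0.2928 -0.0063 -0.3782] | t 10.4 pos [ 412.3 -176.9  180.9] F [ 0.6  0.4 -0.9] w 12.7 q [-0.56  0.2   1.89  0.    1.05 -0.84]
```

```bash
python3 -m jog '{"slide":[[0.832,0.647,0],[0.832,0.647,0],[0.832,0.647,0],[0.832,0.647,0],[0.832,0.647,-0.05],[0.832,0.647,-0.1],[0.832,0.647,-0.1],[0.832,0.647,-0.1],[0.832,0.647,-0.1],[0.832,0.647,-0.1]],"dr":[[0.293,-0.006,-0.378],[0.293,-0.006,-0.378],[0.293,-0.006,-0.378],[0.293,-0.006,-0.378],[0.293,-0.006,-0.378],[0.293,-0.006,-0.378],[0.293,-0.006,-0.378],[0.293,-0.006,-0.378],[0.293,-0.006,-0.378],[0.293,-0.006,-0.378]]}'
python3 - <<'E'
from h import *
B=np.array([590.5,-12.4,85.1]); go(B+n*(64.3+5),toolR(-n,-yv))
a=grab("top");b=grab("side")
s=bot.read_state(); T=R.from_quat(s["orientation"]).as_matrix(); tip=np.array(s["position"])+T[:,2]*64.3
x=[]
for d,w,h in((a,70,70),(b,66,70)):
    u,v=proj(d,B)[0].astype(int); u0,v0=u-w//2,v-h//2; print(u0,v0,"tip",proj(d,tip)-[u0,v0],"B",proj(d,B)-[u0,v0])
    x.append(cv2.resize(d["frame"][v0:v0+h,u0:u0+w,::-1],None,fx=5.8,fy=5.8,interpolation=cv2.INTER_CUBIC))
cv2.imwrite("pics/c6.png",np.hstack(x))
E
```

```text
time_s: 11.23
position: [579.0, -48.1, 160.9]
orientation: [0.791, 0.57, 0.182, -0.13]
ft_force: [0.8, -0.4, -1.4]
width: 13.2
gripper_force: 78.2
slide [ 0.0089  0.0343 -0.0676] dr [ 0.0012  0.0005 -0.0013] | t 11.23 pos [579.  -48.1 160.9] F [ 0.8 -0.4 -1.4] w 13.2 q [-0.49  0.43  1.71  0.5   1.14 -0.41]
183 117 tip [[39.18297477 34.68222708]] B [[35.55747649 35.91815098]]
304 151 tip [[32.64809397 28.7081601 ]] B [[33.33977912 35.33064314]]
```

View pics/c6.png

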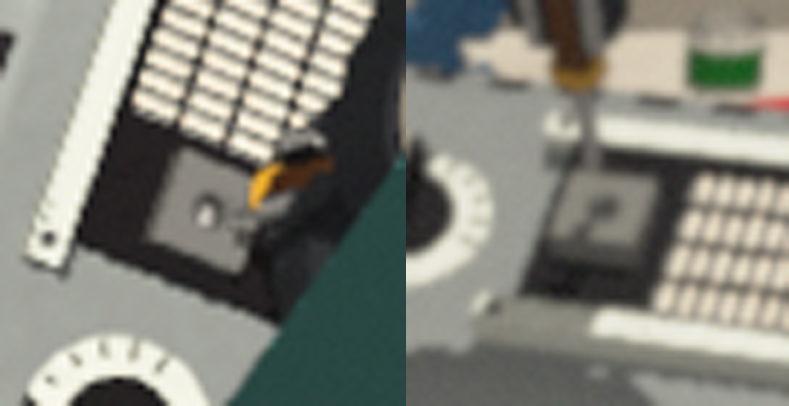

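The side crop shows the tip at (595,170) over the bore at (605,207). The top crop shows the boss centre at (210,210), which agrees with the estimate. I'll shift the target 1 mm to +x and lower in steps, watching the force.

```bash
python3 - <<'E'
from h import *
B=np.array([591.5,-12.7,85.1]); go(B+n*(64.3+3),toolR(-n,-yv)); print(n*5/200, n*13/200)
E
```

```text
slide [ 0.0139  0.0365 -0.0769] dr [ 0.001   0.0009 -0.0009] | t 11.33 pos [579.3 -48.  161. ] F [-0.8  0.1 -0.8] w 13.1 q [-0.49  0.43  1.71  0.5   1.14 -0.41]
[-0.00349579 -0.01038754  0.02247   ] [-0.00908906 -0.02700761  0.058422  ]
```

Next I'll move to 3 mm above the mouth, then on to 8 mm below it.

```bash
python3 -m jog '{"slide":[[0.005,0.006,-0.013],[0.007,0.013,-0.026],[0.009,0.02,-0.042],[0.012,0.028,-0.06],[0.014,0.036,-0.077],[0.016,0.041,-0.088],[0.0175,0.047,-0.1],[0.019,0.052,-0.112],[0.0205,0.0565,-0.121],[0.0215,0.0595,-0.1265]],"dr":[[0,0,0],[0,0,0],[0,0,0],[0,0,0],[0,0,0],[0,0,0],[0,0,0],[0,0,0],[0,0,0],[0,0,0]]}'
python3 - <<'E'
from h import *
s=bot.read_state(); F=np.array(s["ft_force"]); print("F up,y,n",F@up,F@yv,F@n); B=np.array([591.5,-12.7,85.1]); d=np.array(s["position"])-n*64.3-B; print("tip off up,y,n",d@up,d@yv,d@n); d=grab("side"); save(d,"c7.png",(300,140,380,200),10)
E
```

```text
time_s: 12.17
position: [583.4, -35.7, 134.3]
orientation: [0.791, 0.569, 0.183, -0.132]
ft_force: [0.0, 0.1, -0.8]
width: 13.4
gripper_force: 78.2
F up,y,n -0.22594930982622058 -0.0031634028135111504 -0.748224681829776
tip off up,y,n -0.41190929063835835 0.3461501737181817 -9.41160454500659
```

The pin entered without any contact force. Now I'll press the catch.

```bash
python3 -m jog '{"slide":[[0.0005,0.0015,-0.003],[0.001,0.003,-0.007],[0.0015,0.005,-0.011],[0.0022,0.007,-0.015],[0.003,0.009,-0.019],[0.0037,0.011,-0.0235],[0.0045,0.013,-0.028],[0.005,0.0145,-0.0315],[0.0055,0.016,-0.035],[0.0055,0.016,-0.035]],"dr":[[0,0,0],[0,0,0],[0,0,0],[0,0,0],[0,0,0],[0,0,0],[0,0,0],[0,0,0],[0,0,0],[0,0,0]]}'
cat > st.py <<'E'
from h import *
s=bot.read_state(); F=np.array(s["ft_force"]); B=np.array([591.5,-12.7,85.1]); d=np.array(s["position"])-n*64.3-B
print("F up,y,n",(F@up).round(2),(F@yv).round(2),(F@n).round(2),"tip off up,y,n",(d@up).round(2),(d@yv).round(2),(d@n).round(2))
E
python3 st.py
```

```text
time_s: 13.05
position: [584.6, -32.7, 127.6]
orientation: [0.791, 0.569, 0.183, -0.131]
ft_force: [-0.8, -2.1, 4.1]
width: 13.1
gripper_force: 78.8
F up,y,n -0.21 0.09 4.65 tip off up,y,n -0.39 0.16 -16.84
```

```bash
python3 -m jog '{"slide":[[0.0002,0.0006,-0.001],[0.0004,0.0012,-0.0025],[0.0006,0.0018,-0.004],[0.0008,0.0025,-0.0055],[0.001,0.003,-0.007],[0.0012,0.0036,-0.008],[0.0014,0.0042,-0.009],[0.0014,0.0042,-0.009],[0.0014,0.0042,-0.009],[0.0014,0.0042,-0.009]],"dr":[[0,0,0],[0,0,0],[0,0,0],[0,0,0],[0,0,0],[0,0,0],[0,0,0],[0,0,0],[0,0,0],[0,0,0]]}'; python3 st.py; python3 -c "
from h import *
print(-yv*60/200,-yv*62/200,-n*.5/200)"
```

```text
time_s: 13.88
position: [585.0, -32.1, 126.1]
orientation: [0.791, 0.569, 0.183, -0.131]
ft_force: [-1.4, -2.6, 6.8]
width: 12.9
gripper_force: 79.4
F up,y,n 0.4 0.49 7.4 tip off up,y,n -0.39 0.03 -18.49
[ 2.84340759e-01 -9.56912375e-02 -8.32667268e-18] [ 2.93818784e-01 -9.88809455e-02 -8.60422844e-18] [ 0.00034958  0.00103875 -0.002247  ]
```

The catch bottoms out at about 8 N. Now I'll push the cassette sideways.

```bash
python3 -m jog '{"slide":[[0.01,-0.003,-0.0005],[0.024,-0.008,-0.001],[0.043,-0.0145,-0.001],[0.062,-0.021,-0.001],[0.081,-0.0275,-0.001],[0.1,-0.0335,-0.001],[0.119,-0.04,-0.001],[0.138,-0.0465,-0.001],[0.157,-0.053,-0.001],[0.17,-0.057,-0.001]],"dr":[[0,0,0],[0,0,0],[0,0,0],[0,0,0],[0,0,0],[0,0,0],[0,0,0],[0,0,0],[0,0,0],[0,0,0]]}'; python3 st.py
```

```text
time_s: 14.72
position: [619.2, -43.4, 126.0]
orientation: [0.791, 0.569, 0.183, -0.131]
ft_force: [-2.0, -2.7, 6.7]
width: 13.2
gripper_force: 79.4
F up,y,n 0.05 1.06 7.42 tip off up,y,n -0.27 -36.07 -18.64
```

```bash
python3 -m jog '{"slide":[[0.019,-0.0065,0],[0.038,-0.013,0],[0.057,-0.019,0],[0.076,-0.0255,0],[0.09,-0.03,0],[0.102,-0.034,0],[0.109,-0.0365,0],[0.114,-0.0385,0],[0.119,-0.04,0],[0.124,-0.0415,0]],"dr":[[0,0,0],[0,0,0],[0,0,0],[0,0,0],[0,0,0],[0,0,0],[0,0,0],[0,0,0],[0,0,0],[0,0,0]]}'; python3 st.py
```

```text
time_s: 15.55
position: [642.6, -51.1, 125.9]
orientation: [0.791, 0.569, 0.182, -0.133]
ft_force: [-7.5, -2.1, 9.8]
width: 12.8
gripper_force: 79.6
F up,y,n 0.3 6.44 10.72 tip off up,y,n -0.16 -60.63 -18.85
```

```bash
python3 -m jog '{"slide":[[0.0015,-0.0005,0],[0.003,-0.001,0],[0.0045,-0.0015,0],[0.006,-0.002,0],[0.0075,-0.0025,0],[0.0075,-0.0025,0],[0.0075,-0.0025,0],[0.0075,-0.0025,0],[0.0075,-0.0025,0],[0.0075,-0.0025,0]],"dr":[[0,0,0],[0,0,0],[0,0,0],[0,0,0],[0,0,0],[0,0,0],[0,0,0],[0,0,0],[0,0,0],[0,0,0]]}'; python3 st.py
```

```text
time_s: 16.38
position: [642.9, -51.1, 125.8]
orientation: [0.791, 0.569, 0.182, -0.133]
ft_force: [-8.3, -2.7, 10.3]
width: 12.5
gripper_force: 79.8
F up,y,n -0.2 6.96 11.55 tip off up,y,n -0.16 -61.0 -18.95
```

At the stop. Lift along the normal.

```bash
python3 -m jog '{"slide":[[-0.0007,-0.002,0.0045],[-0.0014,-0.004,0.009],[-0.002,-0.006,0.0135],[-0.0028,-0.0083,0.018],[-0.0035,-0.0104,0.0225],[-0.0042,-0.0125,0.027],[-0.0049,-0.0145,0.0315],[-0.0056,-0.0166,0.036],[-0.0063,-0.0187,0.0405],[-0.007,-0.0208,0.045]],"dr":[[0,0,0],[0,0,0],[0,0,0],[0,0,0],[0,0,0],[0,0,0],[0,0,0],[0,0,0],[0,0,0],[0,0,0]]}'; python3 st.py
python3 -m jog '{"slide":[[-0.0017,-0.005,0.011],[-0.0035,-0.0104,0.0225],[-0.007,-0.02,0.045],[-0.0105,-0.031,0.0675],[-0.014,-0.0415,0.09],[-0.019,-0.057,0.124],[-0.024,-0.073,0.157],[-0.03,-0.088,0.19],[-0.036,-0.109,0.235],[-0.042,-0.125,0.27]],"dr":[[0,0,0],[0,0,0],[0,0,0],[0,0,0],[0,0,0],[0,0,0],[0,0,0],[0,0,0],[0,0,0],[0,0,0]]}'; python3 st.py
```

```text
time_s: 17.22
position: [643.6, -56.1, 134.3]
orientation: [0.791, 0.569, 0.182, -0.132]
ft_force: [-0.6, 0.8, -1.2]
width: 13.0
gripper_force: 78.2
F up,y,n -0.05 0.76 -1.32 tip off up,y,n -0.46 -63.21 -9.35
time_s: 18.05
position: [635.4, -81.9, 189.8]
orientation: [0.791, 0.569, 0.183, -0.131]
ft_force: [-0.1, -0.4, -0.9]
width: 12.8
gripper_force: 78.3
F up,y,n -0.78 -0.07 -0.67 tip off up,y,n -0.42 -63.72 52.41
```

```bash
python3 - <<'E'
from h import *
go([412.8,-177.2,140],R.from_quat([0.602,0.799,0,0]).as_matrix())
E
```

```text
slide [-1.1132 -0.4766 -0.2491] dr [-0.2931  0.007   0.3777] | t 18.05 pos [635.4 -81.9 189.8] F [-0.1 -0.4 -0.9] w 12.8 q [-0.5   0.48  1.53  0.47  1.25 -0.35]
```

```bash
python3 -m jog '{"slide":[[-0.9,-0.4,0],[-0.9,-0.4,0],[-0.9,-0.4,0],[-0.9,-0.4,0],[-0.9,-0.4,0],[-0.9,-0.4,0],[-0.9,-0.4,0],[-0.9,-0.4,0],[-0.9,-0.4,0],[-0.9,-0.4,0]],"dr":[[-0.293,0.007,0.378],[-0.293,0.007,0.378],[-0.293,0.007,0.378],[-0.293,0.007,0.378],[-0.293,0.007,0.378],[-0.293,0.007,0.378],[-0.293,0.007,0.378],[-0.293,0.007,0.378],[-0.293,0.007,0.378],[-0.293,0.007,0.378]]}'
python3 - <<'E'
from h import *
go([412.8,-177.2,130],R.from_quat([0.602,0.799,0,0]).as_matrix())
E
```

```text
time_s: 18.88
position: [456.4, -161.7, 188.7]
orientation: [0.602, 0.798, 0.0, -0.0]
ft_force: [-0.5, -0.1, -0.4]
width: 12.7
gripper_force: 78.4
slide [-0.2179 -0.0777 -0.2936] dr [-0.0007 -0.0001  0.0012] | t 18.88 pos [ 456.4 -161.7  188.7] F [-0.5 -0.1 -0.4] w 12.7 q [-0.48  0.24  1.81  0.    1.09 -0.76]
```

```bash
python3 -m jog '{"slide":[[-0.1,-0.036,0],[-0.218,-0.078,0],[-0.218,-0.078,0],[-0.218,-0.078,-0.1],[-0.218,-0.078,-0.2],[-0.218,-0.078,-0.25],[-0.218,-0.078,-0.29],[-0.218,-0.078,-0.29],[-0.218,-0.078,-0.29],[-0.218,-0.078,-0.29]],"dr":[[0,0,0],[0,0,0],[0,0,0],[0,0,0],[0,0,0],[0,0,0],[0,0,0],[0,0,0],[0,0,0],[0,0,0]]}'
python3 - <<'E'
from h import *
go([412.8,-177.2,110],R.from_quat([0.602,0.799,0,0]).as_matrix())
a=grab("top");b=grab("side")
A=cv2.resize(a["frame"][75:235,145:265,::-1],(315,420),interpolation=cv2.INTER_CUBIC)
B=cv2.resize(b["frame"][190:260,210:290,::-1],(480,420),interpolation=cv2.INTER_CUBIC)
s=bot.read_state(); print("tip px",(proj(b,np.array(s["position"])-[0,0,64.3])-[210,190]+.5)*6,"hole px",(proj(b,[[413,-177.3,56]])-[210,190]+.5)*6)
cv2.imwrite("pics/c8.png",np.hstack([A,B]))
E
```

```text
time_s: 19.72
position: [412.5, -177.2, 131.0]
orientation: [0.602, 0.799, -0.0, -0.0]
ft_force: [0.2, -0.0, -0.1]
width: 13.0
gripper_force: 78.5
slide [ 0.0016  0.0002 -0.105 ] dr [ 0.0001 -0.0001  0.0001] | t 19.72 pos [ 412.5 -177.2  131. ] F [ 0.2 -0.  -0.1] w 13.0 q [-0.56  0.27  1.94 -0.    0.92 -0.84]
tip px [[197.62993821 226.7754361 ]] hole px [[200.8956576  259.10036515]]
```

View pics/c8.png

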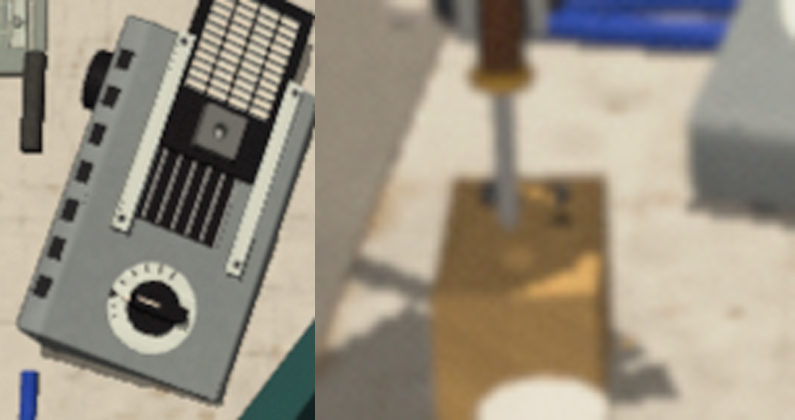

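The left crop shows the cassette out with the boss at (220,130), and the dial at zero. In the right crop the tip at (510,225) hangs over the hole area, within about 1 mm of prediction. I'll lower it into the hole.

```bash
python3 -m jog '{"slide":[[0.004,0,-0.015],[0.004,0,-0.03],[0.004,0,-0.045],[0.004,0,-0.06],[0.004,0,-0.075],[0.004,0,-0.09],[0.004,0,-0.105],[0.004,0,-0.12],[0.004,0,-0.13],[0.004,0,-0.14]],"dr":[[0,0,0],[0,0,0],[0,0,0],[0,0,0],[0,0,0],[0,0,0],[0,0,0],[0,0,0],[0,0,0],[0,0,0]]}'
```

```text
time_s: 20.65
position: [412.5, -176.8, 102.3]
orientation: [0.602, 0.799, -0.0, -0.0]
ft_force: [-0.6, 0.8, -1.3]
width: 12.7
gripper_force: 78.5
```

```bash
python3 -m jog '{"slide":[[0,0,-0.015],[0,0,-0.03],[0,0,-0.045],[0,0,-0.06],[0,0,-0.075],[0,0,-0.09],[0,0,-0.105],[0,0,-0.118],[0,0,-0.128],[0,0,-0.135]],"dr":[[0,0,0],[0,0,0],[0,0,0],[0,0,0],[0,0,0],[0,0,0],[0,0,0],[0,0,0],[0,0,0],[0,0,0]]}'
python3 -m jog '{"slide":[[0,0,-0.002],[0,0,-0.004],[0,0,-0.006],[0,0,-0.008],[0,0,-0.01],[0,0,-0.012],[0,0,-0.013],[0,0,-0.014],[0,0,-0.014],[0,0,-0.014]],"dr":[[0,0,0],[0,0,0],[0,0,0],[0,0,0],[0,0,0],[0,0,0],[0,0,0],[0,0,0],[0,0,0],[0,0,0]]}'
```

```text
time_s: 21.48
position: [412.4, -176.8, 75.3]
orientation: [0.602, 0.799, -0.0, -0.001]
ft_force: [-0.7, 0.0, -0.3]
width: 13.1
gripper_force: 78.5
time_s: 22.32
position: [412.5, -176.8, 72.7]
orientation: [0.602, 0.799, -0.0, -0.0]
ft_force: [-0.2, -0.3, -0.6]
width: 13.1
gripper_force: 78.5
```

```bash
python3 -m jog '{"slide":[[0,0,-0.001],[0,0,-0.002],[0,0,-0.003],[0,0,-0.004],[0,0,-0.005],[0,0,-0.006],[0,0,-0.007],[0,0,-0.008],[0,0,-0.009],[0,0,-0.009]],"dr":[[0,0,0],[0,0,0],[0,0,0],[0,0,0],[0,0,0],[0,0,0],[0,0,0],[0,0,0],[0,0,0],[0,0,0]]}'
```

```text
time_s: 23.15
position: [412.6, -176.8, 72.2]
orientation: [0.602, 0.799, -0.0, -0.0]
ft_force: [-3.0, 2.2, 18.2]
width: 13.1
gripper_force: 81.3
```

Seated: the collar rests on the block. I'll ease off 1 mm, release, rise and check.

```bash
python3 -m jog '{"slide":[[0,0,0.003],[0,0,0.006],[0,0,0.006],[0,0,0.006],[0,0,0.006],[0,0,0.006],[0,0,0.006],[0,0,0.006],[0,0,0.006],[0,0,0.006]],"dr":[[0,0,0],[0,0,0],[0,0,0],[0,0,0],[0,0,0],[0,0,0],[0,0,0],[0,0,0],[0,0,0],[0,0,0]]}' -
python3 -m jog '{"slide":[[0,0,0],[0,0,0],[0,0,0],[0,0,0],[0,0,0],[0,0,0],[0,0,0],[0,0,0],[0,0,0],[0,0,0]],"dr":[[0,0,0],[0,0,0],[0,0,0],[0,0,0],[0,0,0],[0,0,0],[0,0,0],[0,0,0],[0,0,0],[0,0,0]]}' 0
python3 -m jog '{"slide":[[0,0,0.04],[0,0,0.1],[0,0,0.18],[0,0,0.28],[0,0,0.4],[0,0,0.5],[0,0,0.6],[0,0,0.7],[0,0,0.75],[0,0,0.75]],"dr":[[0,0,0],[0,0,0],[0,0,0],[0,0,0],[0,0,0],[0,0,0],[0,0,0],[0,0,0],[0,0,0],[0,0,0]]}'
python3 -m jog '{"slide":[[-0.1,0.5,0.2],[-0.1,1,0.2],[-0.1,1,0.2],[-0.1,1,0.2],[-0.1,1,0.2],[-0.1,1,0.2],[-0.1,1,0.2],[-0.1,1,0.2],[-0.1,1,0.2],[-0.1,1,0.2]],"dr":[[0,0,0],[0,0,0],[0,0,0],[0,0,0],[0,0,0],[0,0,0],[0,0,0],[0,0,0],[0,0,0],[0,0,0]]}'
python3 - <<'E'
from h import *
import pickle
d=grab("side"); P=cloud(d).reshape(-1,3); q=P[(np.abs(P[:,0]-413)<30)&(np.abs(P[:,1]+180)<25)&(P[:,2]>75)]; print("pin top z",q[:,2].max(),q.mean(0),len(q))
o=pickle.load(open("side0.pkl","rb")); 
c1=(slice(160,250),slice(225,420))
A=cv2.resize(d["frame"][155:350,215:420,::-1],None,fx=2.9,fy=2.9,interpolation=cv2.INTER_CUBIC); cv2.imwrite("pics/c9.png",A)
E
```

```text
time_s: 23.98
position: [412.6, -176.9, 72.3]
orientation: [0.602, 0.799, -0.0, -0.0]
ft_force: [-0.3, 0.3, 4.7]
width: 12.9
gripper_force: 79.0
time_s: 24.82
position: [412.5, -176.8, 72.2]
orientation: [0.602, 0.799, -0.0, -0.0]
ft_force: [-0.2, 0.7, -0.0]
width: 42.7
gripper_force: 0.0
time_s: 25.65
position: [414.0, -177.7, 225.1]
orientation: [0.602, 0.799, -0.0, 0.002]
ft_force: [-0.3, 0.6, 0.8]
width: 42.7
gripper_force: 0.0
time_s: 26.48
position: [392.5, 21.9, 261.8]
orientation: [0.603, 0.798, -0.001, -0.001]
ft_force: [0.6, -0.8, 0.6]
width: 43.1
gripper_force: 0.0
pin top z 112.4009564961405 [ 413.20612493 -183.02847758   94.98534745] 166
```

View pics/c9.png

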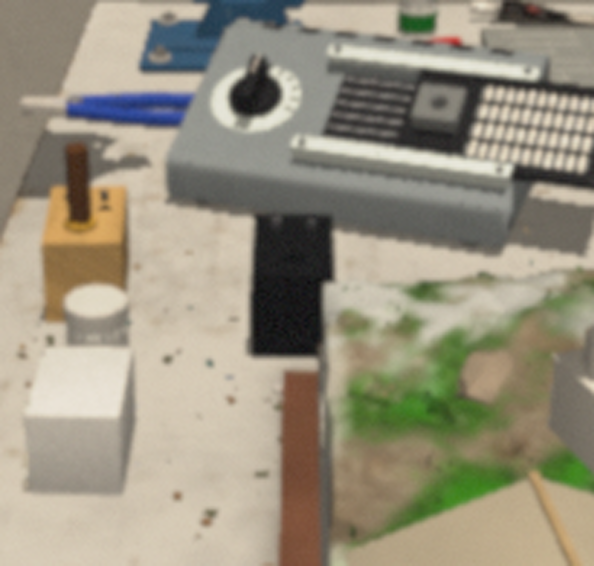

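The pin stands upright in its hole at (77,190), the cassette is out with the boss at (439,103), and the foam, pot and pliers are undisturbed. One numeric check of the travel, then I'll hand in.

```bash
python3 - <<'E'
from h import *
import pickle
t=pickle.load(open("top0.pkl","rb")); s=pickle.load(open("side0.pkl","rb"))
X,e=tri(ray(t,220.5/2.625-.5+145,130.5/2.625-.5+75),ray(s,439.5/2.9-.5+215,103.5/2.9-.5+155)); v=X-[590.6,-12.3,84.9]; print(X,e,"travel",-v@yv,v@up,v@n)
if abs(-v@yv-60)<3: print(bot.close_job())
E
```

```text
[648.26436445 -31.16683388  84.42820517] [np.float64(0.16487272149428567), np.float64(0.1648727214943635)] travel 60.672399439567336 0.2526287461247271 -0.6481578279262972
the job is handed in; nothing more can be done
None
```

I handed the job in at about 26.5 s of the 67 s allowed: the dial is at zero (within about 1°), the cassette is out about 60 mm at its stop with the pin lifted clear so the catch can spring up, the pin is back upright in the block, and the foam, pot and pliers look unmoved.

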